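Switch the nail-desk dust extractor to the green duct

TASK

The dust extractor on the nail desk is parked in its white-marked slot. With the fingertips alone, push the red-knobbed selector lever from outside, never taking the knob or stem between the fingers, through the H-shaped gate and fully home into the slot marked by the green disc, then draw the hand clear. Leave the bottles, can, cup, buffer and case where they stand.

Things in the scene. Friction and masses are not known exactly. Their poses are not given: they have to be found in the camera images.
- gate_centre (a point): Middle of the H-gate, on top of the aluminium gate plate (190 x 190 mm, 100 mm above the desk). x: fore-aft (away from the robot at yaw 0), y: left, z up. A cross channel along y, 20 mm wide, runs through this point and joins two columns along x, 16 mm wide, at y = +28 and -28 mm. Each column ends in a far (+x) and a near (-x) slot. The gate blocks the 12 mm stem everywhere else.
- extractor: White dust extractor that carries the gate, fixed to the desk; origin at the centre of its underside; housing 250 x 250 mm, 88 mm tall, below the gate plate; same axes as gate_centre, which is 100 mm above. Two round duct stubs, 60 mm across, stick out 50 mm at its far (+x) side, below its top.
- knob_centre (a point): Centre of the round red knob (36 mm across, 52 mm long: 26 mm either way along the lever) on the lever's 12 mm stem. Axes are the lever's, z up along it. The lever pivots 90 mm below gate_centre; this point is 161 mm from the pivot: 171 mm above the desk upright; home in a slot about 155 mm, and 51 mm (x), 48 mm (y) from gate_centre. Moves at about 2 N, stays where left.
- stem_at_gate (a point): Point on the lever's stem at the gate plate, 93 mm from the pivot. Home in a slot it is about 29 mm (x) and 28 mm (y) from gate_centre, about 43 mm horizontally from that slot's disc centre.
- cross (a joint): Lean of the lever across the gate, rad: 0 in the middle, +0.32 in the left column (gate_centre's +y), -0.32 in the right column, with stops there. The blocks between the columns have rounded corners (9 mm radius) at the cross channel, which guide the stem.
- foreaft (a joint): Lean of the lever along the columns, rad: 0 in the cross channel, +0.32 home in a far slot (gate_centre's +x), -0.32 home in a near slot, with stops there. It crosses between columns only within about 0.04 of 0. It starts at -0.32 to -0.2, parked in the near left slot.
- green_disc (a point): Green disc, 26 mm across and 2 mm thick, flat on the gate plate just beyond the end of one slot; this point is the centre of its top. It lies 72 mm (x) and 28 mm (y) from gate_centre. Which of the three other slots is green, blue or orange changes.
- blue_disc (a point): Blue disc, 26 mm across and 2 mm thick, flat on the gate plate just beyond the end of one slot; this point is the centre of its top. It lies 72 mm (x) and 28 mm (y) from gate_centre. Which of the three other slots is green, blue or orange changes.
- orange_disc (a point): Orange disc, 26 mm across and 2 mm thick, flat on the gate plate just beyond the end of one slot; this point is the centre of its top. It lies 72 mm (x) and 28 mm (y) from gate_centre. Which of the three other slots is green, blue or orange changes.
- white_disc (a point): White disc with a black rim, 26 mm across, at the end of the near left slot, where the lever is parked at the start.
- polish_pink: Bystander: pink nail-polish bottle, 28 mm across, 66 mm tall, standing on the far right corner of the extractor's housing; origin at the centre of its underside.
- polish_plum: Bystander: plum nail-polish bottle, 28 mm across, 66 mm tall, on the desk to the right of the extractor; origin at the centre of its underside.
- spray_can: Bystander: black spray can, 66 mm across, 190 mm tall; origin at the centre of its underside.
- buffer_block: Bystander: pale green nail buffer block, 95 x 26 x 26 mm, lying; origin at the centre of its underside.
- lotion: Bystander: lotion bottle, 56 mm across, 130 mm tall; origin at the centre of its underside.
- file_cup: Bystander: white ceramic cup, 76 mm across, 90 mm tall; origin at the centre of its underside.
- palette: Bystander: flat black palette case, 150 x 80 x 14 mm; origin at the centre of its underside.

How it is judged:
At the end, for the whole second after the job is handed in: The lever's stem is within 49 mm horizontally of the green disc's centre at gate level (fully home is about 43 mm), the lever is at rest, and every bystander is within 20 mm of where it started (horizontal distance between stem_at_gate and green_disc below 0.049 m and velocity of joint cross between -0.05 and 0.05 rad/s and velocity of joint foreaft between -0.05 and 0.05 rad/s and distance of each of polish_pink, polish_plum, spray_can, buffer_block, lotion, file_cup, palette from where it was at the start of the episode below 0.02 m); the robot touches nothing.
It fails at once if the knob or stem was taken between the fingers (the grasp point was inside it) (x of the grasp point in the frame of knob_centre between -0.012 and 0.012 m and y of the grasp point in the frame of knob_centre between -0.012 and 0.012 m and z of the grasp point in the frame of knob_centre between -0.06 and 0.026 m).
It fails at once if the arm or the gripper's body, not the fingers, pressed on the lever or extractor with over 5 N (contact force between the arm and extractor above 5 N).
It fails at once if a bystander (bottle, can, cup, buffer or case) was knocked, lifted or moved by more than 20 mm (distance of any of polish_pink, polish_plum, spray_can, buffer_block, lotion, file_cup, palette from where it was at the start of the episode above 0.02 m).
It also fails if it takes over 58 s, if anything falls off the work surface, if the arm or the gripper's body presses on something with over 40 N, if the wrist force passes 120 N, or if a joint passes its speed limit or range.

ROBOT

A 6-joint arm with a two-finger parallel gripper is mounted at the origin on the work surface. World frame = base frame: x ahead of the robot, y to its left, z up, the work surface at z = 0. Lengths are in m, angles in rad, forces in N, time in s.
With the tool pointing down it reaches from about 0.3 to 0.875 m from the base axis. Payload 6.4 kg.
Tool frame: the origin (TCP) lies midway between the tips of the shut fingers; the grasp point (between the pads) lies 19 mm behind it; z points along the fingers, y is the line along which they close (so a half turn about z gives the same grasp; the last joint's range is limited). The gripper opens to 85 mm and grips with 20 to 120 N. Pads are 22 mm wide; open, the fingers measure 114 mm over their backs; the gripper's body (76 mm by 85 mm) begins 54 mm behind the grasp point. The pads swing forward as they close: fully open they stand 13 mm farther back than shut.
Start: joints at [0.94, 0.181, 1.607, -0, 1.354, -0.206], TCP at [0.237, 0.524, 0.231] pointing down, gripper open.
Joint ranges: [-2.99, 2.99], [-0.89, 2.07], [0.3, 2.58], [-1.14, 4.28], [0, 2.63], [-3.12, 3.12]. Speed limits (rad/s): [2.57, 2.57, 3.01, 3.14, 3.14, 3.14].

INTERFACE

Orientations are given as a unit quaternion [w, x, y, z].
In Python, from bench import sensors, vision, ctrl gives the robot as it stands.
- The arm moves only by the tool carry_out, never from a script. Its argument "deltas" is text: rows parted by semicolons, each of 7 numbers parted by spaces: the shift along the tool's x, y, z in mm, then the turn, a rotation vector about the tool's x, y, z in rad, then the closure, from 0 (fully open) to 1 (shut). In form: tx ty tz ax ay az claw; .... A call has 1 to 12 rows; each row is the pose to reach, as a shift and turn from the pose commanded when the call began, along the tool's axes at that moment; what a row does not reach only later rows make up. A row lasts 1/8 s, in which the tool goes at most 62.5 mm and 10.7 degrees, less where a joint would pass 70% of its speed; a pose out of reach is approached as far as the arm can. A call with a gripper value outside its range is refused whole. The fingers move at their own pace and stop on an object; the grip force is fixed at half the most. Time passes only in rows, so rows that repeat a pose let the fingers close. It gives the time, the measured TCP pose, the force, the opening and the grip force at its end, in the units of the state.
- sensors.get_obs(): the state, without advancing time (a new reading comes with each control period).
- vision.camera(name): name is "scene" or "top" or "wrist"; returns the picture (384x512x3 uint8, blue, green, red); there is no depth.
- vision.camera_model(name): a dict with "K" (3x3 intrinsics, pixels), "extrinsics" (4x4, takes a point from world to camera coordinates); the wrist camera has in their place "hand_eye" (4x4, takes a point from camera to tool coordinates, whose origin is the TCP and whose axes are the flange's). Camera axes: x right, y down, z forward; pixel columns grow to the right and rows downward; lengths in m; the calibration is good to about 2 mm. A picture is of the moment at which its call begins: read the wrist's pose just before it. camera_model takes no time and is no camera call.
- ctrl.hand_in(): hands the job in; it is judged then, once.
The state is a dict: "time_s": time; "q": joint angles; "dq": joint speeds; "joint_efforts": joint torques, N m; "eef_pos": TCP position; "eef_rot": TCP orientation; "wrist_force": force on the tool from outside, world axes, zero at the start; "torque": the same for the moment, N m; "opening": opening from 0.0 (shut) to 1.0 (fully open); "grasp_force": force on a finger pad.
Only numpy, scipy, OpenCV 4.12 (cv2) and the standard library are available. Lean on these libraries where they do the work, as an engineer would, in place of code of your own. Each camera call takes 0.05 s, during which the arm holds its last target. There are 200 camera calls.

## Working session

There is one attempt and no reset: what is moved stays moved. The work goes in short steps, Python scripts to look and compute and a tool call to move; the robot and the scene stay as the last step left them, time stands still between calls to the robot, and variables do not carry over. Pictures are saved under pics/ and viewed, at most 10 in all, crops included, and the job is handed in when it is done.

Besides the shell and the picture viewer there is one more tool, called after "Emit:" as name(argument=value, ...) on one line, values as JSON. carry_out: Moves the arm, as the interface text tells. Its arguments: {"type":"object","properties":{"deltas":{"type":"string"}},"required":["deltas"]}

```bash
mkdir -p pics
python3 - <<'E'
from bench import sensors, vision
import cv2, numpy as np
s=sensors.get_obs(); print(s['eef_pos'],s['eef_rot'],s['time_s'])
a=vision.camera('scene'); b=vision.camera('top')
cv2.imwrite('pics/scene0.png',a); cv2.imwrite('pics/top0.png',b)
for n in('scene','top'):
    m=vision.camera_model(n); print(n,np.round(m['K'],1).tolist(),np.round(m['extrinsics'],3).tolist())
E
```

```text
[0.23661406 0.5234303  0.23038576] [-3.62741782e-04  2.10798452e-01  9.77529125e-01 -8.31337071e-04] 0.0
scene [[405.9, 0.0, 253.9], [0.0, 405.9, 193.1], [0.0, 0.0, 1.0]] [[0.001, 1.0, -0.012, -0.037], [0.646, -0.01, -0.763, -0.264], [-0.763, -0.007, -0.646, 1.618], [0.0, 0.0, 0.0, 1.0]]
top [[453.1, 0.0, 265.8], [0.0, 453.1, 195.2], [0.0, 0.0, 1.0]] [[-0.006, -1.0, -0.007, 0.049], [-0.997, 0.007, -0.083, 0.556], [0.083, 0.007, -0.997, 1.364], [0.0, 0.0, 0.0, 1.0]]
```

View pics/scene0.png

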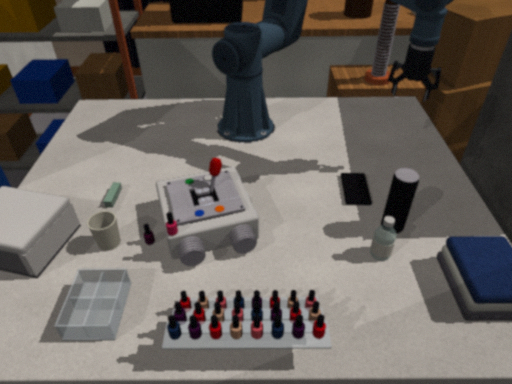

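View pics/top0.png

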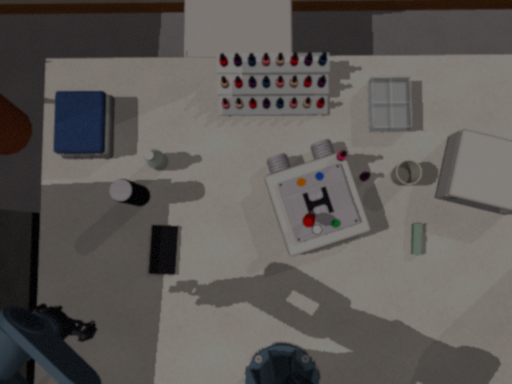

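The top view shows the knob (309,221) leaning over the white disc (317,230), green (336,223) at near right, blue (319,176) far right and orange (301,182) far left. The scene view agrees.

```bash
cat > h.py <<'E'
import cv2, numpy as np
from bench import sensors, vision
from scipy.spatial.transform import Rotation as R
def ray(n,uv):
    m=vision.camera_model(n);E=np.array(m['extrinsics']);
    d=E[:3,:3].T@np.linalg.inv(m['K'])@[uv[0],uv[1],1]; return -E[:3,:3].T@E[:3,3],d
def plane(n,uv,z):
    o,d=ray(n,uv); return o+d*(z-o[2])/d[2]
def tri(r):
    A=[];b=[]
    for o,d in r:
        d=d/np.linalg.norm(d);P=np.eye(3)-np.outer(d,d);A.append(P);b.append(P@o)
    return np.linalg.lstsq(np.vstack(A),np.hstack(b),rcond=None)[0]
H={'green':((45,80),90),'blue':((100,120),130),'orange':((8,20),150),'red':((0,6),130)}
def blob(im,c,box):
    x0,y0,x1,y1=box; h=cv2.cvtColor(im[y0:y1,x0:x1],cv2.COLOR_BGR2HSV);(lo,hi),s=H[c]
    m=cv2.inRange(h,(lo,s,70),(hi,255,255))
    if c=='red': m|=cv2.inRange(h,(174,s,70),(180,255,255))
    n,_,st,ce=cv2.connectedComponentsWithStats(m)
    if n<2: return None
    i=1+np.argmax(st[1:,4]); return ce[i]+[x0,y0],st[i,4],st[i,:4]
E
python3 - <<'E'
from h import *
im={n:cv2.imread(f'pics/{n}0.png') for n in('top','scene')}
box={'top':(285,165,345,240),'scene':(180,150,240,222)}
P={}
for c in H:
    r={n:blob(im[n],c,box[n]) for n in im}
    print(c,r)
    if c!='red':
        for n in im:
            if r[n]: P[c,n]=plane(n,r[n][0],.102); print(n,P[c,n])
    elif all(r.values()): print('knob',tri([ray(n,r[n][0]) for n in im]))
for n in im:
    g,b,o=[P[c,n][:2] for c in('green','blue','orange')]
    ctr=(g+o)/2; v=b-g; print(n,'ctr',ctr,'yaw',np.arctan2(v[1],v[0]),'len',np.linalg.norm(v),np.linalg.norm(o-b))
E
```

```text
green {'top': (array([335.975, 223.075]), np.int32(40), array([47, 54,  8,  8], dtype=int32)), 'scene': (array([188.73076923, 180.61538462]), np.int32(26), array([ 6, 29,  8,  5], dtype=int32))}
top [ 0.46759205 -0.15670572  0.102     ]
scene [ 0.46894823 -0.15450491  0.102     ]
blue {'top': (array([319.        , 175.66666667]), np.int32(42), array([31,  7,  7,  8], dtype=int32)), 'scene': (array([198.88372093, 212.65116279]), np.int32(43), array([15, 60,  9,  6], dtype=int32))}
top [ 0.60491606 -0.1102692   0.102     ]
scene [ 0.60768084 -0.11032099  0.102     ]
orange {'top': (array([300.67346939, 181.57142857]), np.int32(49), array([12, 13,  8,  8], dtype=int32)), 'scene': (array([219.11627907, 208.34883721]), np.int32(43), array([35, 56,  9,  6], dtype=int32))}
top [ 0.58810887 -0.05702456  0.102     ]
scene [ 0.59132745 -0.05703979  0.102     ]
red {'top': (array([308.06730769, 220.95192308]), np.int32(104), array([18, 50, 12, 12], dtype=int32)), 'scene': (array([214.85964912, 166.00584795]), np.int32(171), array([29,  8, 13, 17], dtype=int32))}
knob [ 0.47282641 -0.0725588   0.15718752]
top ctr [ 0.52785046 -0.10686514] yaw 0.32608196074267226 len 0.14496286957378027 0.05583433648940004
scene ctr [ 0.53013784 -0.10577235] yaw 0.30832585705906784 len 0.14559861211604716 0.055734365197140666
```

Emit:
carry_out(deltas="-426 -478 0 0 0 -0.742 1;-426 -478 0 0 0 -0.742 1;-426 -478 0 0 0 -0.742 1;-426 -478 0 0 0 -0.742 1;-426 -478 0 0 0 -0.742 1;-426 -478 0 0 0 -0.742 1;-426 -478 0 0 0 -0.742 1;-426 -478 0 0 0 -0.742 1;-426 -478 0 0 0 -0.742 1;-426 -478 0 0 0 -0.742 1;-426 -478 0 0 0 -0.742 1;-426 -478 0 0 0 -0.742 1")

```text
time_s: 1.6
eef_pos: [0.4283, -0.0895, 0.2309]
eef_rot: [-0.0, -0.156, 0.988, 0.0]
wrist_force: [0.5, 1.5, -1.4]
opening: -0.002
grasp_force: 0.0
```

Emit:
carry_out(deltas="0 2 50 0 0 0 1;0 2 86 0 0 0 1;0 2 86 0 0 0 1;-12 2 86 0 0 0 1;-20 2 86 0 0 0 1;-28 2 86 0 0 0 1;-36 2 86 0 0 0 1;-44 2 86 0 0 0 1;-52 2 86 0 0 0 1;-58 2 86 0 0 0 1;-58 2 86 0 0 0 1")

```text
time_s: 2.98
eef_pos: [0.4829, -0.067, 0.1451]
eef_rot: [0.0, -0.158, 0.987, 0.0]
wrist_force: [-0.3, 0.3, 0.5]
opening: 0.002
grasp_force: 0.3
```

```bash
cat >> h.py <<'E'
C=np.array([.529,-.1063]); Y=.317; M=np.array([[np.cos(Y),np.sin(Y)],[-np.sin(Y),np.cos(Y)]])
def state(tag):
    s=sensors.get_obs(); p=np.array(s['eef_pos']); im={n:vision.camera(n) for n in('top','scene')}
    box={'top':(280,165,350,240),'scene':(170,140,250,222)}
    r={n:blob(im[n],'red',box[n]) for n in im}; print(r)
    print('tcp local mm',np.round(1e3*(M@(p[:2]-C)),1),p[2])
    if all(v is not None for v in r.values()):
        k=tri([ray(n,r[n][0]) for n in im]); print('knob local mm',np.round(1e3*(M@(k[:2]-C)),1),k[2])
    v=np.hstack([cv2.resize(im[n][b[1]-30:b[3]+30,b[0]-30:b[2]+30],(390,390)) for n,b in box.items()]); cv2.imwrite(f'pics/{tag}.png',v)
E
python3 -c "from h import *; state('a')"
```

```text
{'top': None, 'scene': (array([218.36627907, 171.12790698]), np.int32(172), array([43, 22, 12, 19], dtype=int32))}
tcp local mm [-31.5  51.7] 0.14512972735025675
```

View pics/a.png

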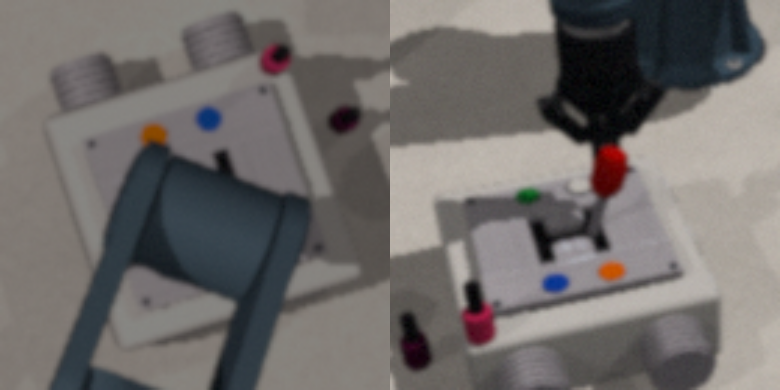

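The scene view shows the knob upright-ish at about (218,171), with the fingertips behind it; the arm hides the top view. I'll intersect the scene ray with the lever's 161 mm sphere instead.

```bash
cat >> h.py <<'E'
def lever(im=None):
    s=sensors.get_obs(); p=np.array(s['eef_pos']); im=vision.camera('scene') if im is None else im
    r=blob(im,'red',(170,130,250,200)); o,d=ray('scene',r[0]); d/=np.linalg.norm(d)
    c=np.array([*C,.010]); b=d@(o-c); q=(o-c)@(o-c)-.161**2; k=o+d*(-b-np.sqrt(max(b*b-q,0)))
    l=M@(k[:2]-C); print('area',r[1],'tcp',np.round(1e3*(M@(p[:2]-C)),1),p[2],'knob',np.round(1e3*l,1),k[2],'F',np.round(s['wrist_force'],1),s['time_s'])
E
python3 -c "
from h import *
lever(cv2.imread('pics/scene0.png')); lever()"
```

```text
area 171 tcp [-31.8  51.7] 0.14514820525183086 knob [-43.1  49.1] 0.1571610395391042 F [ 0.1  0.5 -0.2] 3.075
area 172 tcp [-31.8  51.7] 0.14514820525183086 knob [-9.3 51. ] 0.16243474197925756 F [ 0.1  0.5 -0.2] 3.075
```

Emit:
carry_out(deltas="-5 0 0 0 0 0 1;-9 0 0 0 0 0 1;-9 0 0 0 0 0 1")

```text
time_s: 3.5
eef_pos: [0.4914, -0.0643, 0.1453]
eef_rot: [0.0, -0.158, 0.987, -0.0]
wrist_force: [-0.3, -1.6, 0.7]
opening: 0.003
grasp_force: 0.5
```

```bash
python3 -c "
from h import *
lever()"
```

```text
area 174 tcp [-22.6  51.6] 0.14532173698535955 knob [-1.8 51. ] 0.16268299493852056 F [-0.3 -1.6  0.7] 3.5
```

Emit:
carry_out(deltas="20 0 0 0 0 0 1;20 25 0 0 0 0 1;20 50 0 0 0 0 1;0 50 0 0 0 0 1;-22 50 0 0 0 0 1;-22 50 0 0 0 0 1;-22 35 0 0 0 0 1;-22 27 0 0 0 0 1;-22 19 0 0 0 0 1;-22 11 0 0 0 0 1;-22 5 0 0 0 0 1;-22 5 0 0 0 0 1")

```text
time_s: 5.05
eef_pos: [0.5142, -0.054, 0.1504]
eef_rot: [0.004, -0.157, 0.988, -0.001]
wrist_force: [-2.4, 6.8, 25.9]
opening: -0.001
grasp_force: 12.9
```

```bash
python3 -c "
from h import *
lever()"
```

```text
area 156 tcp [ 2.2 54.3] 0.1503990529178683 knob [ 4.9 26.3] 0.16876313211990757 F [-2.4  6.8 25.9] 5.05
```

Run:
```python
from h import *
s=vision.camera('scene')[100:230,160:280]; cv2.imwrite('pics/b.png',cv2.resize(s,None,fx=4.5,fy=4.5,interpolation=cv2.INTER_CUBIC))
```

```text
(no output)
```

View pics/b.png

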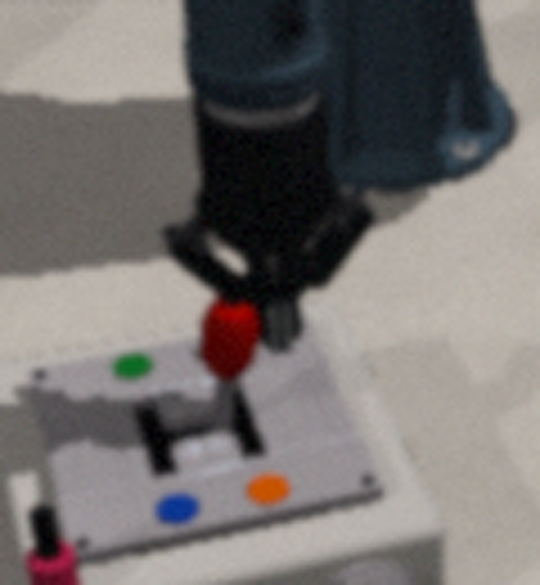

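The scene view shows the knob against the shut fingers, its top under the flared linkage on that side, which explains the upward force. I'll back off and turn the hand 90° so that the flare lies across the push.

Emit:
carry_out(deltas="0 15 0 0 0 0 1;0 45 0 0 0 0 1;0 45 -10 0 0 0 1;0 45 -10 0 0 0 1")

```text
time_s: 5.65
eef_pos: [0.4972, -0.0108, 0.1563]
eef_rot: [0.001, -0.158, 0.987, -0.001]
wrist_force: [-0.6, 0.3, 0.9]
opening: -0.002
grasp_force: 0.0
```

```bash
python3 -c "
from h import *
lever(); s=sensors.get_obs(); print(s['q'],s['eef_rot'])"
```

```text
area 147 tcp [ -0.4 100.6] 0.15627948433553546 knob [ 2.4 28.6] 0.16842250339011955 F [-0.6  0.3  0.9] 5.65
[-2.60958346e-01  9.00798041e-02  1.87152333e+00 -3.39664201e-04
  1.17841519e+00 -2.14828270e+00] [ 6.55105386e-04 -1.57668109e-01  9.87491834e-01 -4.63799305e-04]
```

Emit:
carry_out(deltas="0 0 0 0 0 1.571 1;0 0 0 0 0 1.571 1;0 0 0 0 0 1.571 1;0 0 0 0 0 1.571 1;0 0 0 0 0 1.571 1;0 0 0 0 0 1.571 1;0 0 0 0 0 1.571 1;0 0 0 0 0 1.571 1;0 0 0 0 0 1.571 1;0 0 0 0 0 1.571 1")

```text
time_s: 6.95
eef_pos: [0.4966, -0.0108, 0.1551]
eef_rot: [-0.0, 0.587, 0.81, -0.0]
wrist_force: [0.3, -0.3, 0.0]
opening: 0.001
grasp_force: 0.0
```

Emit:
carry_out(deltas="-20 0 0 0 0 0 1;-40 0 0 0 0 0 1;-50 0 0 0 0 0 1;-58 0 0 0 0 0 1;-66 0 0 0 0 0 1;-74 0 0 0 0 0 1;-80 0 0 0 0 0 1;-80 0 0 0 0 0 1")

```text
time_s: 7.95
eef_pos: [0.5215, -0.0864, 0.1552]
eef_rot: [0.0, 0.587, 0.81, -0.0]
wrist_force: [-0.1, 0.2, 0.1]
opening: 0.003
grasp_force: 0.3
```

```bash
python3 -c "
from h import *
lever()"
```

```text
area 98 tcp [-1.  21.3] 0.15522618708059266 knob [-3.  -7.2] 0.17081191621975966 F [-0.1  0.2  0.1] 7.95
```

Emit:
carry_out(deltas="-8 0 0 0 0 0 1;-16 0 0 0 0 0 1;-24 0 0 0 0 0 1;-32 0 0 0 0 0 1;-40 0 0 0 0 0 1;-46 0 0 0 0 0 1;-50 0 0 0 0 0 1;-50 0 0 0 0 0 1")

```text
time_s: 9.0
eef_pos: [0.5364, -0.1327, 0.1547]
eef_rot: [-0.001, 0.587, 0.81, 0.0]
wrist_force: [-1.3, 5.3, -0.7]
opening: 0.004
grasp_force: 2.4
```

```bash
python3 -c "
from h import *
lever()"
```

```text
area 129 tcp [ -1.2 -27.4] 0.1546634000397688 knob [  5. -52.] 0.16229723051250233 F [-1.3  5.3 -0.7] 9.0
```

Emit:
carry_out(deltas="25 0 0 0 0 0 1;52 0 0 0 0 0 1;52 56 0 0 0 0 1;52 56 0 0 0 -1.571 1;52 56 0 0 0 -1.571 1;52 56 0 0 0 -1.571 1;52 56 0 0 0 -1.571 1;52 56 0 0 0 -1.571 1;52 56 0 0 0 -1.571 1;52 56 0 0 0 -1.571 1;52 56 0 0 0 -1.571 1;52 56 0 0 0 -1.571 1")

```text
time_s: 10.55
eef_pos: [0.574, -0.0657, 0.1559]
eef_rot: [0.001, -0.16, 0.987, -0.001]
wrist_force: [0.1, 0.5, -0.0]
opening: -0.003
grasp_force: 0.0
```

```bash
python3 -c "
from h import *
lever(); s=sensors.get_obs(); print(s['eef_rot'])"
```

```text
area 100 tcp [55.4 24.5] 0.15586782858141487 knob [ -4.5 -52.1] 0.16225701570804918 F [ 0.1  0.5 -0. ] 10.55
[ 6.06162672e-04 -1.60913323e-01  9.86968233e-01 -4.92083204e-04]
```

Emit:
carry_out(deltas="0 -40 0 0 0 0 1;0 -75 5 0 0 0 1;0 -75 5 0 0 0 1;20 -75 5 0 0 0 1;30 -75 5 0 0 0 1;38 -75 5 0 0 0 1;46 -75 5 0 0 0 1;54 -75 5 0 0 0 1;62 -75 5 0 0 0 1;70 -75 5 0 0 0 1;76 -75 5 0 0 0 1;76 -75 5 0 0 0 1")

```text
time_s: 12.1
eef_pos: [0.5249, -0.1618, 0.1503]
eef_rot: [0.0, -0.158, 0.987, -0.0]
wrist_force: [1.8, 1.5, -0.1]
opening: -0.001
grasp_force: 0.6
```

Emit:
carry_out(deltas="3 0 0 0 0 0 1;6 0 0 0 0 0 1;9 0 0 0 0 0 1;9 0 0 0 0 0 1")

```text
time_s: 12.6
eef_pos: [0.5181, -0.164, 0.1506]
eef_rot: [0.002, -0.158, 0.987, -0.0]
wrist_force: [8.8, 3.4, -3.0]
opening: 0.004
grasp_force: 3.8
```

```bash
python3 -c "
from h import *
lever()"
```

```text
area 21 tcp [-28.3 -51.4] 0.15059242878217394 knob [-15.4 -37.5] 0.16581970845703264 F [ 8.8  3.4 -3. ] 12.6
```

Emit:
carry_out(deltas="3 0 0 0 0 0 1;3 0 0 0 0 0 1;-20 0 0 0 0 0 1;-60 0 0 0 0 0 1;-60 0 -60 0 0 0 1;-60 0 -120 0 0 0 1;-60 60 -130 0 0 0 1;-60 120 -130 0 0 0 1;-60 180 -130 0 0 0 1;-60 220 -130 0 0 0 1;-60 220 -130 0 0 0 1")

```text
time_s: 14.02
eef_pos: [0.5038, 0.0653, 0.2805]
eef_rot: [-0.0, -0.16, 0.987, -0.0]
wrist_force: [0.5, -0.2, -1.0]
opening: -0.006
grasp_force: 0.0
```

Run:
```python
from h import *
lever(); s=vision.camera('scene'); cv2.imwrite('pics/c.png',cv2.resize(s[90:290,60:460],None,fx=2,fy=2))
```

```text
area 95 tcp [ 29.6 170.9] 0.2804572372253349 knob [-69.5 -50.9] 0.145985367153865 F [ 0.5 -0.2 -1. ] 14.025
```

View pics/c.png

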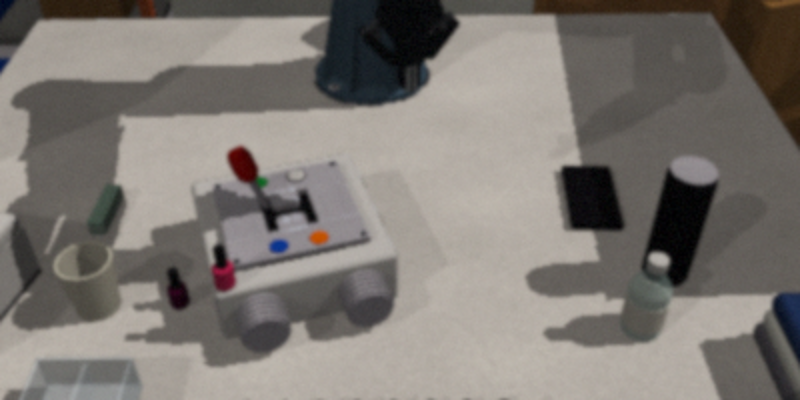

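The view shows the knob at crop (242,165), i.e. pixel (181,172), leaning over the green disc, with all bystanders in place. It is in shadow, which clips the mask, so I'll recheck with a lower brightness threshold.

```bash
sed -i 's/(lo,s,70)/(lo,s,25)/;s/(174,s,70)/(170,s,25)/' h.py
python3 - <<'E'
from h import *
s=vision.camera('scene'); lever(s)
exp=[C+M.T@np.array([-.051,-.048])]; m=vision.camera_model('scene'); p=np.array(m['extrinsics'])@[*exp[0],.155,1]; q=m['K']@p[:3]; print('expected px',q[:2]/q[2], blob(s,'red',(170,130,250,200)))
E
```

```text
area 160 tcp [ 30.  167.8] 0.2803190276657394 knob [-48.2 -47.3] 0.1561445101094281 F [-0.2  0.3  0.2] 14.175
expected px [180.67040882 171.78862858] (array([181.03125, 171.99375]), np.int32(160), array([ 4, 34, 14, 17], dtype=int32))
```

```bash
python3 -c "
from bench import ctrl
print(ctrl.hand_in())"
```

```text
the job is handed in; nothing more can be done
None
```

The lever is home in the green (near right) slot: the knob measured within about 3 mm of its home position. The hand is clear, the bystanders look unmoved, and I handed the job in at about 14 s. One risk is a brief 26 N upward push on the lever mid-move from the finger linkage, which could fail the 5 N limit if that linkage counts as gripper body; the hand-in gave no verdict.

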